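# Carry a free-running specimen carriage on its slide tray to the optical gauge

## Task

Lift the slide tray by its black handle post and carry it to the optical gauge; its specimen carriage is not locked and runs almost without friction, so tilt the tray gently as you go to bring the carriage to rest in the middle of its rail, between the two lines, and hold the specimen there at the gauge's focus (level with the lens, 200 mm in front of it, the rail pointing at the lens) for at least four seconds. Keep the tray close to level, do not let the carriage bang into the end stops, and leave the gauge and everything else on the bench alone. Finish while still holding the tray there in the air, still and level, with the carriage at rest in the middle.

Things in the scene. Friction and masses are not known exactly. Their poses are not given: they have to be found in the camera images.
- tray: Slide tray, loose: aluminium base 90 (x) x 300 (y) x 6 mm, 0.26 kg nominal, with a steel rail along y on top and a black rubber end stop at each end. Origin: centre of its underside; z up, y along the rail. Two thin dark lines across the base at y = +-55 mm: the carriage is in the middle when it stands between them.
- handle (a point): Grip point in the tray's black upright flat-sided handle post, at x = -71, y = 0, z = 45 mm in the tray's frame, axes as the tray's. The post is 32 mm (x) x 24 mm (y), its top 23 mm above this point; grip it from above across the 24 mm, closing along the tray's y. It is beside the centre of mass: grip firmly (80 N or more).
- carriage (a joint): Place of the specimen carriage along the rail, m: 0 in the middle, growing towards the tray's +y, end stops at +-0.105. Carriage: grey block 60 (x) x 70 (y) x 24 mm, 0.20 kg nominal, with a clamp on top. Starts at rest up to 70 mm from the middle. It runs freely at 9.8 m/s2 per rad of tray tilt, with no stiction and little drag (0.04 N per m/s).
- specimen (a point): Centre of the specimen, a white card 44 (x) x 34 (z) x 4 mm standing upright across the rail in the clamp in the middle of the carriage. It lies at x = 0, z = 50 mm in the tray's frame and at y = the carriage's place; axes as the tray's.
- gauge: Optical gauge fixed to the bench: grey base 130 mm (x) by 120 mm (y from -70 to +50), steel column 272 mm high, cream camera head with a black lens barrel of 52 mm diameter. Origin: on the bench under the head; z up. The lens looks level along its own +y, 190 mm above the bench; its face is at y = +70 mm.
- focus (a point): The gauge's focus, a point in the air 200 mm in front of the lens face, 190 mm above the bench, where the specimen's centre is to be held. Its axes are those of the gauge: y points away from the lens. The tray's y is to be parallel to it (either way round).
- bottle: White plastic bottle, 68 mm diameter, 190 mm high, loose; leave alone. Origin: centre of its underside.
- jar: Amber glass jar, 70 mm diameter, 85 mm high, loose; leave alone. Origin: centre of its underside.
- weight_big: Brass knobbed weight, 44 mm diameter, 57 mm high, loose, on the bench; leave alone. Origin: centre of its underside.
- weight_small: Brass knobbed weight, 34 mm diameter, 45 mm high, loose, on the bench; leave alone. Origin: centre of its underside.
- beaker: Clear beaker, 72 mm diameter, 90 mm high, loose; leave alone. Origin: centre of its underside.
- screwdriver: Screwdriver lying on the bench, loose; leave alone.

How it is judged:
On the way, in this order (a step that is already met when the one before it is completed fails the run):
1. the tray is lifted clear of the bench in the gripper (height (world z) of tray above 0.05 m and contact force between the fingers and tray above 1 N), for 0.2 s.
2. the carriage is kept between the lines in the middle of the rail, its specimen at the gauge's focus, the rail pointing at the lens (value of joint carriage between -0.02 and 0.02 m and distance between specimen and focus below 0.035 m and angle between the y axis of tray and the y axis of focus, either way round below 0.2 rad), for 4 s.
At the end, for the whole second after the job is handed in: Tray held still in the gripper, underside over 90 mm up, off the gauge; carriage kept 4 s within 20 mm of the rail's middle and specimen within 35 mm of the focus, then through the last second, arm still, within 35 mm of the middle and 50 mm of the focus; rail within 0.2 rad of the lens axis (value of joint carriage between -0.035 and 0.035 m and distance between specimen and focus below 0.05 m and angle between the y axis of tray and the y axis of focus, either way round below 0.2 rad and height (world z) of tray above 0.09 m and contact force between the fingers and tray above 1 N and linear speed of tray below 0.05 m/s and contact force between tray and gauge below 0.1 N); the arm keeps its last pose, push and grip.
It fails at once if the carriage banged into an end stop (0.15 m/s or more) ((value of joint carriage above 0.098 m and velocity of joint carriage above 0.15 m/s) or (value of joint carriage below -0.098 m and velocity of joint carriage below -0.15 m/s)).
It fails at once if the tray was tilted far from level (angle between tray's own z axis and vertical above 0.25 rad).
It fails at once if the gauge was hit (contact force between any of tray, the arm and gauge above 3 N).
It fails at once if a bystander was disturbed (distance of any of bottle, jar, weight_big, weight_small, beaker, screwdriver from where it was at the start of the episode above 0.03 m).
It also fails if it takes over 58 s, if anything falls off the work surface, if the arm or the gripper's body presses on something with over 40 N, if the wrist force passes 120 N, or if a joint passes its speed limit or range.

## Robot

A 6-joint arm with a two-finger parallel gripper is mounted at the origin on the work surface. World frame = base frame: x ahead of the robot, y to its left, z up, the work surface at z = 0. Lengths are in m, angles in rad, forces in N, time in s.
With the tool pointing down it reaches from about 0.4 to 0.925 m from the base axis. Payload 3.4 kg.
Tool frame: the origin (TCP) lies midway between the tips of the shut fingers; the grasp point (between the pads) lies 19 mm behind it (grip_point_offset is the distance from the TCP to the grasp point, in m); z points along the fingers, y is the line along which they close (so a half turn about z gives the same grasp; the last joint's range is limited). The gripper opens to 85 mm and grips with 20 to 120 N. Pads are 22 mm wide; open, the fingers measure 114 mm over their backs; the gripper's body (76 mm by 85 mm) begins 54 mm behind the grasp point. The pads swing forward as they close: fully open they stand 13 mm farther back than shut.
Start: joints at [-1.317, 0.307, 1.506, -0, 1.328, -0.073], TCP at [0.185, -0.544, 0.231] pointing down, gripper open.
Joint ranges: [-3.12, 3.12], [-1.05, 2.28], [0.14, 2.33], [-1.42, 4.57], [0.1, 2.73], [-2.68, 2.68]. Speed limits (rad/s): [2.57, 2.57, 3.14, 3.14, 3.14, 3.14].

## Interface

Orientations are given as a 3x3 rotation matrix whose columns are the frame's x, y, z axes.
In Python, from plant import movep, move_straight, goto_joints, grip, hold, inverse_kinematics, read_state, read_camera, calibration, Unreachable, finish_job, grip_point_offset gives the robot as it stands. Calls block until the motion is done:
- movep(position, orientation): joint-space move of the TCP to a pose.
- move_straight(position, max_speed=0.15, attitude=None, until_force=None): straight line of the TCP; attitude=None keeps the orientation; max_speed is the mean speed in m/s. With until_force (N) it stops when the force on the tool has changed by that much, and returns True; else False.
- goto_joints(angles): joint-space move.
- grip(opening, effort=None): opening from 0.0 (shut) to 1.0 (fully open); effort is the grip in N (None keeps the last); returns when the fingers have stopped.
- hold(seconds).
- inverse_kinematics(position, orientation): joint angles nearest the present ones, or None.
- read_state(): the state.
- read_camera(name): name is "scene" or "top"; returns the picture (400x640x3 uint8, red, green, blue); there is no depth.
- calibration(name): a dict with "intrinsics" (3x3 intrinsics, pixels), "k1" (the pictures are not rectified: a ray, as slopes to the right and down, at radius r is drawn at 1 + k1 r^2 times it, then the intrinsics apply), "extrinsics" (4x4, takes a point from world to camera coordinates). Camera axes: x right, y up, looking along -z (the intrinsics and any distortion apply to the point x, -y, -z); pixel columns grow to the right and rows downward; lengths in m; the calibration is good to about 2 mm. A picture is of the moment at which its call begins. calibration takes no time and is no camera call.
A pose or a line that the arm cannot do raises Unreachable and nothing moves.
- finish_job(): hands the job in; it is judged then, once.
The state is a dict: "time": time; "joint_positions": joint angles; "joint_vel": joint speeds; "effort": joint torques, N m; "tcp_pos": TCP position; "eef_rot": TCP orientation; "wrist_force": force on the tool from outside, world axes, zero at the start; "moment": the same for the moment, N m; "opening": opening from 0.0 (shut) to 1.0 (fully open); "grip_force": force on a finger pad.
Only numpy, scipy, OpenCV 4.12 (cv2) and the standard library are available. Lean on these libraries where they do the work, as an engineer would, in place of code of your own. Each camera call takes 0.05 s, during which the arm holds its last target. There are 200 camera calls.

## Working session

There is one attempt and no reset: what is moved stays moved. The work goes in short steps, each a Python script; the robot and the scene stay as the last script left them, time stands still between calls to the robot, and variables do not carry over. Pictures are saved under pics/ and viewed, at most 10 in all, crops included, and the job is handed in when it is done.

```bash
mkdir -p pics; ls
python3 - <<'E'
from plant import *
import cv2,numpy as np
for n in("scene","top"):
    im=read_camera(n);cv2.imwrite(f"pics/{n}0.png",im[:,:,::-1])
    c=calibration(n);print(n,c)
print(read_state()["time"],grip_point_offset)
E
```

```text
pics
scene {'intrinsics': array([[519.05180285,   0.        , 318.09995474],
       [  0.        , 519.05180285, 202.54231774],
       [  0.        ,   0.        ,   1.        ]]), 'k1': -0.02784039943583095, 'extrinsics': array([[ 2.93490155e-01,  9.55962092e-01,  8.84566585e-05,
        -6.20285770e-02],
       [-6.46771145e-01,  1.98497227e-01,  7.36400663e-01,
         3.01010486e-01],
       [ 7.03953560e-01, -2.16183556e-01,  6.76545679e-01,
        -1.62835646e+00],
       [ 0.00000000e+00,  0.00000000e+00,  0.00000000e+00,
         1.00000000e+00]])}
top {'intrinsics': array([[371.69148512,   0.        , 318.91783664],
       [  0.        , 371.69148512, 201.10001434],
       [  0.        ,   0.        ,   1.        ]]), 'k1': -0.08501242752690853, 'extrinsics': array([[ 1.92560870e-02, -9.99814457e-01, -5.04735266e-04,
        -1.12979926e-01],
       [ 9.94733480e-01,  1.91073936e-02,  1.00698616e-01,
        -5.74937716e-01],
       [-1.00670288e-01, -2.44113839e-03,  9.94916848e-01,
        -1.09070773e+00],
       [ 0.00000000e+00,  0.00000000e+00,  0.00000000e+00,
         1.00000000e+00]])}
0.1 0.0187
```

View pics/top0.png

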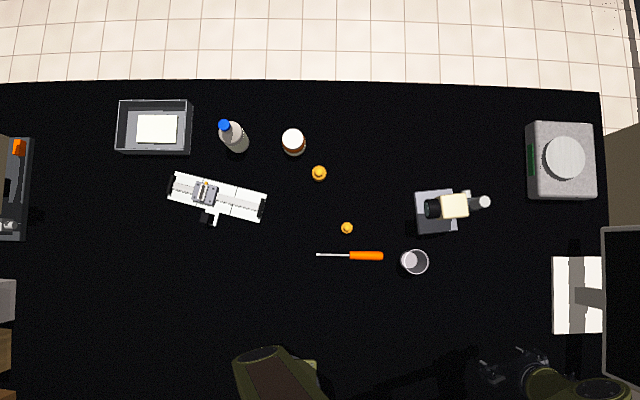

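View pics/scene0.png

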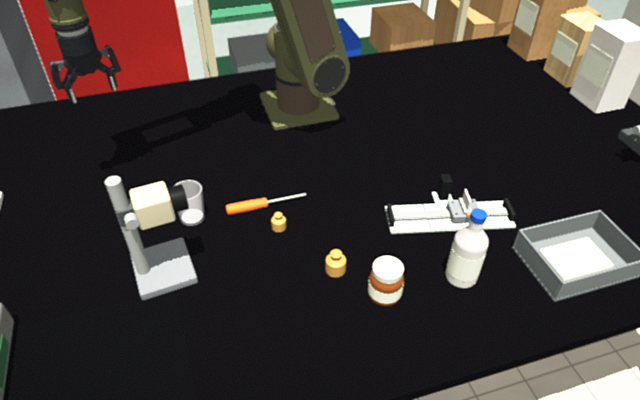

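The top view shows the tray around (217,197) with its post on the near side at (208,217). The carriage is left of the middle at about (205,191). The gauge is at (445,207) and its lens faces left (+y).

Run:
```python
import cv2,numpy as np
a=cv2.imread("pics/top0.png")
c1=cv2.resize(a[160:240,155:280],None,fx=6,fy=6,interpolation=cv2.INTER_CUBIC)
cv2.imwrite("pics/c1.png",c1)
c2=cv2.resize(a[180:240,405:500],None,fx=8,fy=8,interpolation=cv2.INTER_CUBIC)
cv2.imwrite("pics/c2.png",c2)
```

```text
(no output)
```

View pics/c1.png

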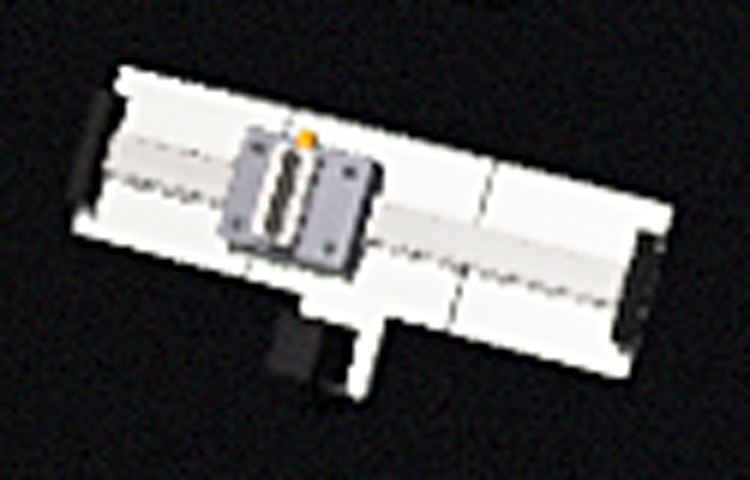

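View pics/c2.png

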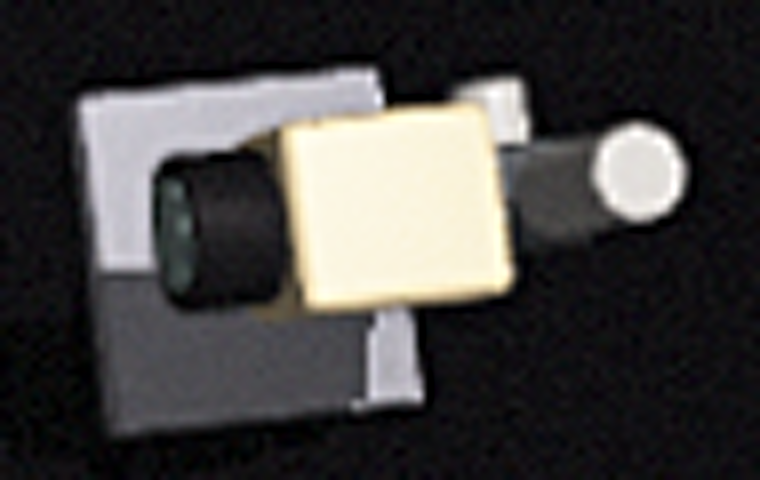

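The crops give tray corners at (120,65), (672,205), (632,380) and (75,232). The gauge base corners are at (78,97), (378,68), (423,402) and (110,437), and the lens face is centred near (172,235). I'll fit poses to these.

```bash
cat > h.py <<'E'
import numpy as np,cv2
from scipy.optimize import least_squares
from plant import *
CAL={n:calibration(n) for n in("scene","top")}
def proj(P,n="top"):
    c=CAL[n];P=np.atleast_2d(P);E=c["extrinsics"];q=P@E[:3,:3].T+E[:3,3]
    s=np.c_[q[:,0],-q[:,1]]/-q[:,2:];s=s*(1+c["k1"]*(s**2).sum(1,keepdims=True))
    K=c["intrinsics"];return s*[K[0,0],K[1,1]]+K[:2,2]
def Rz(a):return np.array([[np.cos(a),-np.sin(a),0],[np.sin(a),np.cos(a),0],[0,0,1.]])
E
python3 - <<'E'
from h import *
up=lambda p,f,o:(np.array(p)+.5)/f-.5+np.array(o)
tc=up([(120,65),(672,205),(632,380),(75,232)],6,(155,160))
tl=np.array([(45,150,6),(45,-150,6),(-45,-150,6),(-45,150,6)])/1e3
f=lambda v,L,z=0:L@Rz(v[2]).T+[v[0],v[1],z]
r=least_squares(lambda v:(proj(f(v,tl))-tc).ravel(),[.6,.2,-.2]);print("tray",r.x,r.fun.round(2))
t=r.x
cc=up([(250,128),(383,165),(355,272),(222,245)],6,(155,160))
for z in(.03,.035,.04):
    cl=np.array([(.03,.035,z),(.03,-.035,z),(-.03,-.035,z),(-.03,.035,z)])
    r=least_squares(lambda v:(proj(f(t,cl+[v[1],v[0],0]))-cc).ravel(),[.03,0]);print("carr",z,r.x,r.fun.round(1))
gc=up([(78,97),(378,68),(423,402),(110,437)],8,(405,180))
gl=np.array([(65,50,0),(65,-70,0),(-65,-70,0),(-65,50,0)])/1e3
r=least_squares(lambda v:(proj(f(v,gl,v[3]))-gc).ravel(),[.55,-.4,0,.01]);print("gauge",r.x,r.fun.round(2))
r=least_squares(lambda v:(proj(f(v,gl,.012))-gc).ravel(),[.55,-.4,0]);print("gauge z12",r.x,r.fun.round(2));g=r.x
print("lens face px",(proj(f(g,np.array([[0,.07,.19]])))-[405,180]+.5)*8, "scene",proj(f(g,np.array([[0,.07,.19]])),"scene"))
F=f(g,np.array([[0,.27,.19]]))[0];print("focus",F,g[2])
print("scene tray corners",proj(f(t,tl),"scene").round(0).tolist())
for n in CAL:E=CAL[n]["extrinsics"];print(n,"cam",-E[:3,:3].T@E[:3,3])
np.savez("pose.npz",t=t,g=g,F=F)
# reach check
for c,yaw,z in((t,t[2],.026),([F[0],F[1]],g[2],.166)):
    R=Rz(yaw);p=np.array([c[0],c[1],0])+R@[-.071,0,0];p[2]=z
    for s in(1,-1):
        M=R@np.diag([s,-s,-1.]);print(p,s,inverse_kinematics(p,M))
E
```

```text
tray [ 0.5885649   0.21593755 -0.22924848] [ 0.61  0.36  0.14  0.24 -0.78 -0.66  0.07  0.11]
carr 0.03 [ 0.02962763 -0.0012541 ] [ 0.6  0.2  0.1 -0.5 -0.5  0.7 -0.2 -0.4]
carr 0.035 [ 0.02796775 -0.00146336] [ 0.5  0.1  0.2 -0.5 -0.5  0.8 -0.2 -0.4]
carr 0.04 [ 0.02630788 -0.00167261] [ 0.5  0.   0.3 -0.5 -0.5  0.8 -0.3 -0.4]
gauge [ 0.55393359 -0.44939031  0.11175555  0.01808519] [-0.45 -0.08  0.14  0.03 -0.19  0.3   0.5  -0.25]
gauge z12 [ 0.55441546 -0.45130127  0.11176679] [-0.33  0.03  0.05  0.16 -0.31  0.2   0.59 -0.37]
lens face px [[177.38862631 232.62284908]] scene [[184.36843553 196.7104655 ]]
focus [ 0.52430121 -0.18298591  0.19      ] 0.11176679039588774
scene tray corners [[515.0, 226.0], [391.0, 232.0], [385.0, 206.0], [503.0, 201.0]]
scene cam [ 1.359177   -0.35247667  0.87999869]
top cam [ 0.46428348 -0.10463597  1.14300191]
[0.51942244 0.23207199 0.026     ] 1 [ 3.45934765e-01  5.23686425e-01  1.75911492e+00 -4.44089210e-16
  8.58791306e-01  2.14597957e+00]
[0.51942244 0.23207199 0.026     ] -1 [ 3.45934765e-01  5.23686425e-01  1.75911492e+00 -4.44089210e-16
  8.58791306e-01 -9.95613085e-01]
[ 0.45374421 -0.19090484  0.166     ] 1 [-4.84081195e-01  2.55859625e-01  1.76774337e+00 -4.44089210e-16
  1.11798966e+00  9.74948341e-01]
[ 0.45374421 -0.19090484  0.166     ] -1 [-4.84081195e-01  2.55859625e-01  1.76774337e+00 -4.44089210e-16
  1.11798966e+00 -2.16664431e+00]
```

```bash
cat >> h.py <<'E'
D=np.load("pose.npz") if __import__("os").path.exists("pose.npz") else None
FLIP=np.diag([-1.,1,-1])   # tool axes in tray frame (tray y = tool y, tool z down)
HP=np.array([-.071,0,.045])
def tcp_of(o,R):
    "TCP pose holding the tray with origin o, orientation R"
    M=R@FLIP; return o+R@HP+M[:,2]*grip_point_offset, M
E
python3 - <<'E'
from h import *
T=lambda:read_state()["time"]
p=np.array([.185,-.544,.36]);a=T();move_straight(p,max_speed=.3);print("up",T()-a)
t=D["t"];R=Rz(t[2]);q,M=tcp_of(np.array([t[0],t[1],0]),R)
print(M.round(3));
h=q+[0,0,.09];a=T();movep(h+[0,0,.05],M);print("over",T()-a)
from scipy.spatial.transform import Rotation as Ro
tilt=lambda d:Ro.from_rotvec(R[:,0]*d).as_matrix()@M
a=T();move_straight(h,max_speed=.3);print("down50",T()-a)
for d in(.02,0):
    a=T();move_straight(h,max_speed=.15,attitude=tilt(d));print("tilt",d,T()-a)
a=T();goto_joints(inverse_kinematics(h,tilt(.02)));print("gj",T()-a)
a=T();goto_joints(inverse_kinematics(h,M));print("gj",T()-a)
a=T();move_straight(h+[0,.005,0],max_speed=.15);print("5mm",T()-a)
a=T();move_straight(h,max_speed=.02);print("5mm slow",T()-a)
s=read_state();print(s["tcp_pos"]-h,s["joint_positions"],T(),s["wrist_force"])
cv2.imwrite("pics/t1.png",cv2.resize(read_camera("top")[150:250,140:300,::-1],None,fx=5,fy=5))
E
```

```text
up 0.5750000000000001
[[-0.974  0.227  0.   ]
 [ 0.227  0.974  0.   ]
 [ 0.     0.    -1.   ]]
over 3.0416999999999996
down50 0.31659999999999977
tilt 0.02 0.25
tilt 0 0.25
gj 0.25
gj 0.25
5mm 0.25
5mm slow 0.40000000000000036
[-4.68251671e-06 -3.00039591e-04  2.11266382e-05] [ 3.45435087e-01  4.07874118e-01  1.67120145e+00  8.48746029e-06
  1.06255900e+00 -9.95680993e-01] 5.6833 [-0.24279298 -0.60245406  0.04867026]
```

View pics/t1.png

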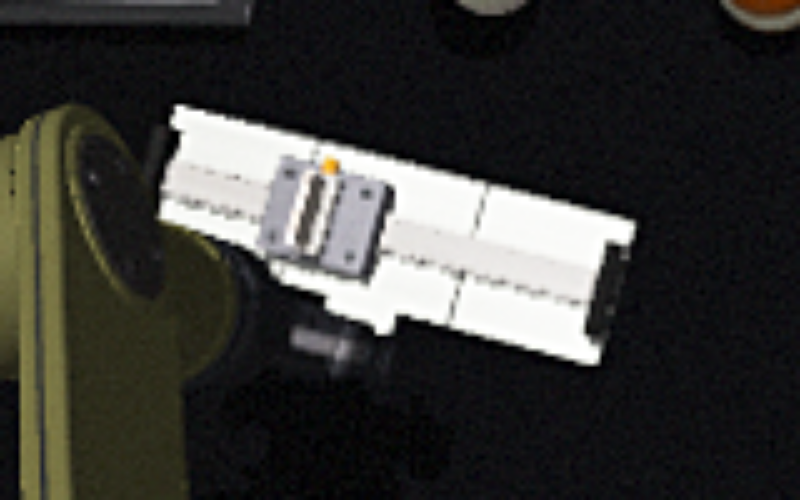

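The carriage, the post under the gripper and the tray edges are all clear, and nothing has been disturbed. Minimum move time is 0.25 s. Next I'll grip and lift.

Run:
```python
from h import *
t=D["t"];R=Rz(t[2]);q,M=tcp_of(np.array([t[0],t[1],0]),R)
print(move_straight(q,max_speed=.12,until_force=15))
print(read_state()["tcp_pos"]-q)
cv2.imwrite("pics/s_pre.png",read_camera("scene")[:,:,::-1])
grip(0.0,110)
s=read_state();print(s["opening"],s["grip_force"],s["wrist_force"],s["tcp_pos"]-q,s["time"])
move_straight(q+[0,0,.10],max_speed=.12)
s=read_state();print(s["grip_force"],s["wrist_force"],s["moment"],s["time"])
a=read_camera("scene")[:,:,::-1];b=read_camera("top")[:,:,::-1]
cv2.imwrite("pics/s2.png",a);cv2.imwrite("pics/t2.png",b)
o=proj([t[0],t[1],.1],"scene")[0].astype(int);print(o)
A=cv2.resize(a[o[1]-60:o[1]+60,o[0]-80:o[0]+80],None,fx=5,fy=5,interpolation=cv2.INTER_CUBIC)
cv2.imwrite("pics/s2c.png",A)
```

```text
False
[0.00057683 0.00023091 0.00046048]
0.2680915755437412 108.47059607505798 [-1.22916627  0.081833    5.33353792] [0.00029015 0.00025903 0.00057036] 7.275
107.76983857154846 [-0.23546107 -0.09714334 -4.25637212] [-0.03767685  0.2626501   0.04438668] 8.2583
[455 186]
```

View pics/s2c.png

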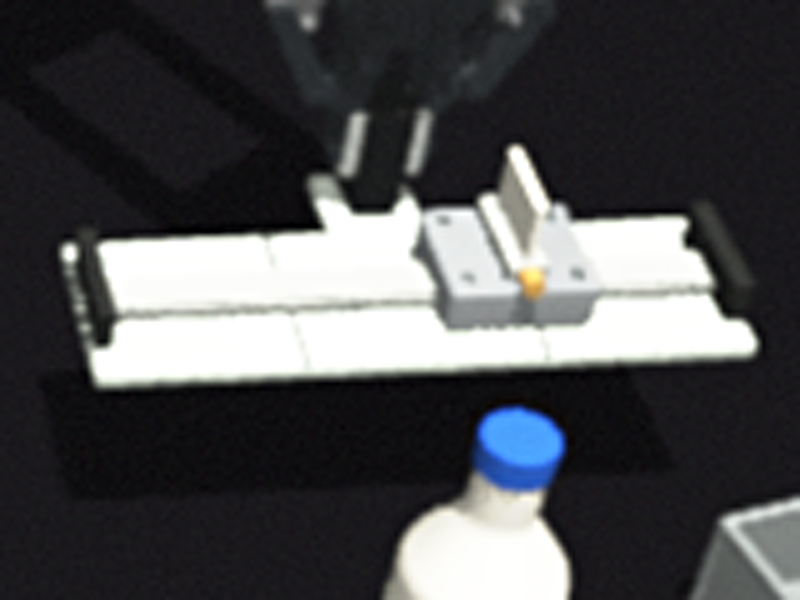

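The tray is lifted and looks level, with the carriage right of centre. The orange knob is clearly visible at crop (533,282), i.e. image pixel (481.6,182.4). I'll check tilt from the corners and calibrate knob tracking.

```bash
cat >> h.py <<'E'
KN=np.array([.034,0,.036])
def knob(im,o,R,n="scene",rad=8,K=None):
    "carriage place from the orange knob (RGB image), and the pixel misfit across the rail"
    K=KN if K is None else K
    ys=np.linspace(-.12,.12,61);L=proj(o+(K+np.c_[0*ys,ys,0*ys])@R.T,n)
    m=np.zeros(im.shape[:2],np.uint8);cv2.polylines(m,[L.round().astype(np.int32)],False,255,2*rad)
    f=im.astype(float);w=np.clip(f[:,:,0]-f[:,:,2]-60,0,None)*(m>0)
    w=cv2.GaussianBlur(w,(0,0),.7)
    r,c=np.unravel_index(w.argmax(),w.shape)
    if w[r,c]<25:return None,0
    r0,c0=max(r-5,0),max(c-5,0);W=w[r0:r+6,c0:c+6]
    g=np.mgrid[r0:r0+W.shape[0],c0:c0+W.shape[1]]
    p=np.array([(g[1]*W).sum(),(g[0]*W).sum()])/W.sum()
    d=L[-1]-L[0];d/=np.linalg.norm(d);s=(L-L[0])@d;u=(p-L[0])@d
    return np.interp(u,s,ys) if s[0]<s[-1] else None,(p-L[0])@[-d[1],d[0]]
def tray_now():
    s=read_state();M=np.array(s["eef_rot"]);R=M@FLIP.T
    return np.array(s["tcp_pos"])-M[:,2]*grip_point_offset-R@HP,R
E
python3 - <<'E'
from h import *
from scipy.spatial.transform import Rotation as Ro
o,R=tray_now();print(o)
L=np.array([(45,-150,6),(45,150,6),(-45,-150,6),(-45,150,6)])/1e3
px=np.array([(97,385),(757,350),(68,243),(692,218)]);px=(px+.5)/5-.5+[375,126]
f=lambda v:(proj(o+v[:3]+L@(R@Ro.from_rotvec(v[3:]).as_matrix()).T,"scene")-px).ravel()
print("level misfit",f(np.zeros(6)).round(1));r=least_squares(f,np.zeros(6),x_scale=[.01]*6);print("fit d,rot",r.x.round(4),r.fun.round(2))
t=D["t"];R0=Rz(t[2]);o0=np.array([t[0],t[1],0])
rd=lambda n:cv2.imread(f"pics/{n}.png")[:,:,::-1]
for K in([.034,0,.036],[.036,0,.03],[.034,0,.042]):
    K=np.array(K);print(K,"top0",knob(rd("top0"),o0,R0,"top",K=K) ,"s_pre",knob(rd("s_pre"),o0,R0,K=K),"s2",knob(rd("s2"),o,R,K=K),"t2",knob(rd("t2"),o,R,"top",K=K))
F=D["F"];Rg=Rz(D["g"][2]);print("focus line",proj(F+Rg@[.034,-.1,-.014],"scene"),proj(F+Rg@[.034,.1,-.014],"scene"))
E
```

```text
[0.58752508 0.21554408 0.09859653]
level misfit [ 0.8 -1.7  0.1 -0.7 -0.2  0.8 -0.5  0.6]
fit d,rot [-0.0003 -0.0001 -0.0006  0.0108  0.0636 -0.0075] [ 0.2  -0.34 -0.13  0.32 -0.23  0.34  0.15 -0.32]
[0.034 0.    0.036] top0 (np.float64(0.034993651239197746), np.float64(-1.3451682306086923)) s_pre (np.float64(0.031662666348601626), np.float64(-1.9056725885032897)) s2 (np.float64(0.0424185800406532), np.float64(-1.782824649419943)) t2 (np.float64(0.046618951986279085), np.float64(-1.4466210996448137))
[0.036 0.    0.03 ] top0 (np.float64(0.037075700784731984), np.float64(-1.8525723119198378)) s_pre (np.float64(0.0325757856010026), np.float64(-4.317669545873407)) s2 (np.float64(0.04338504727566987), np.float64(-4.401798815479221)) t2 (np.float64(0.04898344887274163), np.float64(-1.9817401057735733))
[0.034 0.    0.042] top0 (np.float64(0.032972287115413376), np.float64(-1.4923711787578853)) s_pre (np.float64(0.030252539433338395), np.float64(-0.08559989067340723)) s2 (np.float64(0.040904574175661346), np.float64(0.25197844077734155)) t2 (np.float64(0.04432666251678279), np.float64(-1.6264145040458668))
focus line [[238.31597891 199.00355464]] [[328.51014332 173.92895785]]
```

```bash
cat >> h.py <<'E'
KN=np.array([.034,-.001,.042])
import json,os,sys
from scipy.linalg import solve_discrete_are
G=9.8;T=.3;S="ctl.json"
A=np.array([[1,T,-G*(.045-.0104)],[0,1,-G*.175],[0,0,0]]);B=np.array([[-G*.0104],[-G*.125],[1]])
Q=np.diag([1,.3,0.]);r=np.array([[25.]]);P_=solve_discrete_are(A,B,Q,r);KL=np.linalg.solve(r+B.T@P_@B,B.T@P_@A)[0]
AK=np.array([[1,T,T*T/2],[0,1-.06,T],[0,0,1]])
def Rx(d):return np.array([[1,0,0],[0,np.cos(d),-np.sin(d)],[0,np.sin(d),np.cos(d)]])
def run(path,n,stop=None):
    "path(k)->(tray origin, yaw) after cycle k; runs n cycles of carriage control"
    c=json.load(open(S));z=np.array(c["z"]);P=np.array(c["P"]);d=c["d"];o0=np.array(c["o"]);yaw0=c["yaw"];log=[]
    for k in range(n):
        o,R=tray_now();m,e=knob(read_camera("scene"),o,R)
        if m is not None and abs(m-z[0])<.03:
            H=np.array([1.,0,0]);g=P@H/(P[0,0]+1.2e-3**2);z=z+g*(m-z[0]);P=P-np.outer(g,H@P)
        on,yaw=path(k);ax=Rz(yaw)[:,1];ds=(on-o0)@ax
        b=z[2];dn=b/G-KL@[z[0]-ds*.5,z[1]-ds/T,d-b/G];dn=float(np.clip(dn,-.04,.04))
        p,M=tcp_of(on,Rz(yaw)@Rx(dn));move_straight(p,max_speed=.15,attitude=M)
        log.append((round(read_state()["time"],2),None if m is None else round(1e3*m,1),round(e,1),*(1e3*z).round(1),round(1e3*dn,1)))
        u=np.array([-G*(d*.045+(dn-d)*.0104)-ds,-G*(d*.175+(dn-d)*.125),0])
        z=AK@z+u;P=AK@P@AK.T+np.diag([(4e-4)**2,(4e-3)**2,(4e-3)**2]);d=dn;o0=on
        json.dump(dict(z=z.tolist(),P=P.tolist(),d=d,o=o0.tolist(),yaw=yaw),open(S,"w"))
    return log
E
python3 - <<'E'
from h import *
o,R=tray_now();yaw=float(D["t"][2]);print(KL,np.abs(np.linalg.eigvals(A-B@KL[None])))
# two camera calls + nothing else have passed since s2
json.dump(dict(z=[.043,.012,.01],P=np.diag([.005**2,.015**2,.05**2]).tolist(),d=0.,o=o.tolist(),yaw=yaw),open(S,"w"))
for l in run(lambda k:(o,yaw),12):print(*l)
E
```

```text
[-0.14443566 -0.21402794  0.34172101] [2.95260880e-17 7.13278441e-01 7.13278441e-01]
8.66 43.7 0.3 43.7 12.0 10.0 10.2
8.96 48.5 0.3 48.4 8.0 17.2 7.6
9.26 44.5 0.3 44.6 -12.4 -2.7 0.8
9.56 37.1 0.3 37.1 -20.4 -7.5 -0.3
9.86 30.1 0.5 30.1 -22.3 -8.5 -1.5
10.16 24.6 0.5 24.4 -18.8 -5.8 -0.8
10.46 21.1 0.6 20.7 -13.6 -2.3 0.0
10.76 18.9 0.6 18.6 -9.0 0.9 0.9
11.06 17.2 0.5 17.0 -6.5 3.0 1.2
11.36 15.6 0.6 15.5 -5.3 4.3 1.3
11.66 13.4 0.5 13.5 -6.1 4.1 0.8
11.96 11.0 0.4 11.1 -6.6 3.7 0.4
```

```bash
cat > tr.py <<'E'
from h import *
k0,n=int(sys.argv[1]),int(sys.argv[2]);N=45
if k0==0:
    c=json.load(open(S));json.dump([c["o"],c["yaw"]],open("st.json","w"))
a,ya=json.load(open("st.json"));a=np.array(a);F=D["F"];yb=float(D["g"][2]);b=np.array([F[0],F[1],.144])
def path(k):
    u=min((k0+k+1)/N,1);s=u*u*(3-2*u);return a+(b-a)*s,ya+(yb-ya)*s
L=run(path,n)
for l in L[::3]+L[-1:]:print(*l)
E
python3 tr.py 0 22
```

```text
12.26 8.8 0.4 8.8 -6.4 3.5 0.7
13.16 7.3 0.4 7.3 -8.4 3.3 2.1
14.06 6.6 0.5 6.8 -18.7 -0.1 1.6
14.96 5.1 0.5 5.2 -27.4 -3.3 1.1
15.86 4.2 0.4 4.3 -33.9 -5.3 0.8
16.76 3.1 0.4 3.2 -39.3 -7.2 0.4
17.66 2.2 0.3 2.3 -42.2 -8.1 0.2
18.56 1.5 0.3 1.5 -44.0 -8.5 0.1
18.56 1.5 0.3 1.5 -44.0 -8.5 0.1
```

Tracking is good, so I'll continue to the focus and settle.

```bash
python3 tr.py 22 34
python3 - <<'E'
from h import *
o,R=tray_now();a=read_camera("scene")[:,:,::-1];cv2.imwrite("pics/s3.png",a)
print(o,D["F"],knob(a[:,:,::-1],o,R),read_state()["wrist_force"])
cv2.imwrite("pics/s3c.png",cv2.resize(a[120:270,110:360],None,fx=3.2,fy=3.2,interpolation=cv2.INTER_CUBIC))
E
```

```text
18.86 1.2 0.2 1.2 -44.2 -8.6 0.0
19.76 0.4 0.2 0.3 -43.6 -8.4 -0.1
20.66 -0.1 0.2 -0.1 -41.8 -7.7 -0.3
21.56 -1.0 0.2 -1.1 -38.2 -6.8 -0.4
22.46 -1.8 0.1 -1.9 -33.0 -5.4 -0.5
23.36 -2.2 0.2 -2.3 -26.3 -3.4 -0.6
24.26 -3.2 0.1 -3.2 -18.9 -1.7 -0.8
25.16 -3.4 0.2 -3.5 -9.1 1.1 -0.8
26.06 -3.4 0.1 -3.5 0.7 3.7 0.2
26.96 -1.4 0.1 -1.3 2.1 4.0 0.5
27.86 -0.8 0.2 -0.7 1.0 3.0 0.4
28.76 -0.1 0.2 -0.1 1.4 2.9 0.6
28.76 -0.1 0.2 -0.1 1.4 2.9 0.6
[ 0.52430399 -0.1829922   0.14401513] [ 0.52430121 -0.18298591  0.19      ] (np.float64(0.00024072102062786845), np.float64(0.13695274890497267)) [-1.63824451  0.79890009 -5.19303962]
```

View pics/s3c.png

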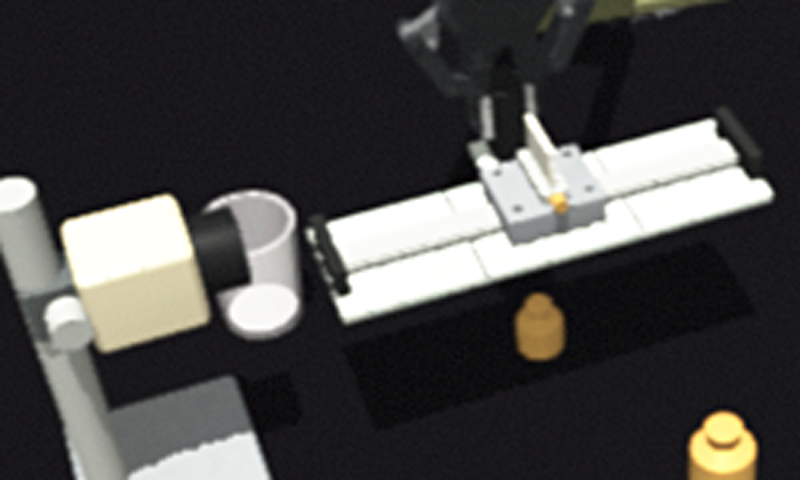

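The carriage sits midway between the lines, the rail points at the lens and nothing is touching. I'll hold under control for about 6 s, then hand in.

```bash
python3 tr.py 56 20
python3 - <<'E'
from h import *
o,R=tray_now();print(knob(read_camera("scene"),o,R),json.load(open(S))["z"])
c=json.load(open(S));p,M=tcp_of(np.array(c["o"]),Rz(c["yaw"])@Rx(c["z"][2]/G));move_straight(p,attitude=M)
m=knob(read_camera("scene"),*tray_now())[0];print(m,read_state()["time"])
if abs(m)<.01:print(finish_job())
E
```

```text
29.11 0.3 0.1 0.3 1.4 3.0 0.6
30.01 0.5 0.1 0.5 0.4 2.4 0.4
30.91 1.0 0.2 1.0 0.8 2.7 0.5
31.81 1.3 0.1 1.3 0.7 2.7 0.6
32.71 1.1 0.1 1.2 -0.2 2.3 0.3
33.61 1.4 0.1 1.4 0.5 2.7 0.5
34.51 1.4 0.1 1.4 0.2 2.6 0.4
34.81 1.3 0.1 1.3 0.0 2.5 0.4
(np.float64(0.0011939500890929694), np.float64(0.15842181283627177)) [0.0012020956511777836, 8.948812795459666e-05, 0.0024579306052513925]
0.0013521430523574418 35.1583
the job is handed in; nothing more can be done
None
```

I handed the job in at about 35 s with the tray held still in the gripper at the gauge's focus. By the camera, the carriage was at rest about 1 mm from the middle of its rail and had stayed within 4 mm of it for the last 9 s; I don't have the judge's result.

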